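# Interlock the channel risers in the packing corner

## Robot

A 6-joint arm with a two-finger parallel gripper is mounted at the origin on the work surface. World frame = base frame: x ahead of the robot, y to its left, z up, the work surface at z = 0. Lengths are in mm, angles in rad, forces in N, time in s.
With the tool pointing down it reaches from about 375 to 975 mm from the base axis. Payload 3.8 kg.
Tool frame: the origin (TCP) lies on the centre line of the jaws, within the pads' length; the fingertips stand 19 mm ahead of it and the grasp point (between the pads) is the TCP; z points along the fingers, y is the line along which they close (so a half turn about z gives the same grasp; the last joint's range is limited). The gripper opens to 88 mm and grips with 3 to 60 N. Pads are 18 mm wide; open, the fingers measure 123 mm over their backs; the gripper's body (75 mm by 187 mm) begins 45 mm behind the grasp point.
Start: joints at [-1.29, 0.264, 1.604, -0, 1.274, -0.037], TCP at [210.917, -641.196, 257.706] pointing down, gripper open.
Joint ranges: [-2.63, 2.63], [-0.94, 2.18], [0.31, 2.57], [-1.31, 4.45], [0, 2.66], [-2.55, 2.55]. Speed limits (rad/s): [2.57, 2.57, 3.14, 3.14, 3.14, 3.14].

## Interface

Orientations are given as a unit quaternion [x, y, z, w].
In Python, from cell import arm, grab_frame gives the robot as it stands.
- The arm moves only by the tool carry_out, never from a script. Its argument "moves" is a list of rows, each an object of numbers: "dx", "dy", "dz": the shift along the tool's x, y, z each as a share of 0.4 m, from -1 to 1; "wx", "wy", "wz": the turn, a rotation vector about the tool's x, y, z each as a share of 180 degrees, from -1 to 1; "hand": the opening, from -1 (shut) to 1 (fully open), so that 0 is half open. A call has 1 to 20 rows; each row is the pose to reach, as a shift and turn from the pose commanded when the call began, along the tool's axes at that moment, turning the shorter way round; what a row does not reach only later rows make up. A row lasts 1/10 s, in which the tool goes at most 50 mm and 8.59 degrees, less where a joint would pass 70% of its speed; a pose out of reach is approached as far as the arm can. A call with a number of a shift or a turn outside -1 to 1 is refused whole. A call with a gripper value outside its range is refused whole. The fingers move at their own pace and stop on an object; "squeeze" is the grip in N (left out, the last holds). Time passes only in rows, so rows that repeat a pose let the fingers close. It gives the time, the measured TCP pose, the force, the opening and the grip force at its end, in the units of the state.
- arm.get_state(): the state, without advancing time (a new reading comes with each control period).
- grab_frame(name): name is "scene" or "side" or "wrist"; returns a dict with "image" (384x512x3 uint8, blue, green, red), "z_map" (384x512 float32, mm along the optical axis (not along the pixel's ray), 0 where there is no reading), "fx", "fy", "cx", "cy" (pixels), "extrinsics" (4x4, takes a point from world to camera coordinates); the wrist camera has in their place "T_tool_cam" (4x4, takes a point from camera to tool coordinates, whose origin is the TCP and whose axes are the flange's). Camera axes: x right, y down, z forward; pixel columns grow to the right and rows downward; lengths in mm; the calibration is good to about 2 mm. A picture is of the moment at which its call begins: read the wrist's pose just before it.
- arm.sign_off(): hands the job in; it is judged then, once.
The state is a dict: "t": time; "joint_pos": joint angles; "joint_vel": joint speeds; "joint_efforts": joint torques, N m; "tcp_pos": TCP position; "ee_rot": TCP orientation; "wrist_force": force on the tool from outside, world axes, zero at the start; "wrist_torque": the same for the moment, N m; "width": finger opening in mm; "grip_force": force on a finger pad.
Only numpy, scipy, OpenCV 4.12 (cv2) and the standard library are available. Lean on these libraries where they do the work, as an engineer would, in place of code of your own. Each camera call takes 0.05 s, during which the arm holds its last target. There are 200 camera calls.

## Task

Pack the three channel-shaped bottle risers compactly into the corner fence, alternately flipped: slide the one lying to the side snug against the riser already in the corner and against the long back bar, its mouth still facing the robot, then slide in the flipped one from the front so that it straddles their two touching legs, one of its legs in each mouth, fully home against their backs. Only slide the risers flat on the table, never lift them, and leave all three square to the fence. Leave the bottles and the decanter alone.

Things in the scene. Friction and masses are not known exactly. Their poses are not given: they have to be found in the camera images.
- fence: fixed dark wood corner fence, bars 12 mm thick, 30 mm high, thin grey felt inside (no step). Origin: inside corner at table level; x away from the robot, y to its left, turned up to 0.2 rad. Long back bar: inner face at own x=0, own y +12 to -250 mm. Short side bar: inner face at own y=0, own x 0 to -95 mm. Risers belong at own x<0, y<0; the sides to the robot and right are open
- corner_riser_mid (a point): Corner riser, already in the corner of the fence (loose), mouth to the robot. Loose brown wooden U-channel, about 0.12 kg, on its side (U seen from above): 70x70 mm in plan, 50 high, walls 13; two legs joined by a back; mouth 44 wide, 57 deep. Point: centre of the 70x70x50 outline, 25 mm up; x axis from mouth to back, z up
- side_riser_mid (a point): Side riser, right of the corner one, gap 40-80 mm, up to 35 mm short of the back bar, turned up to 0.2 rad, mouth to the robot. Loose brown wooden U-channel, about 0.12 kg, on its side (U seen from above): 70x70 mm in plan, 50 high, walls 13; two legs joined by a back; mouth 44 wide, 57 deep. Point: centre of the 70x70x50 outline, 25 mm up; x axis from mouth to back, z up
- key_riser_mid (a point): Flipped (key) riser, nearest the robot: mouth away from the robot, back towards it, turned up to 0.35 rad. Loose brown wooden U-channel, about 0.12 kg, on its side (U seen from above): 70x70 mm in plan, 50 high, walls 13; two legs joined by a back; mouth 44 wide, 57 deep. Point: centre of the 70x70x50 outline, 25 mm up; x axis from mouth to back, z up
- corner_riser_back (a point): middle of the back wall of the corner riser, half-way up and half-way through its thickness: 28.5 mm from the centre point towards the back
- side_riser_back (a point): middle of the back wall of the side riser, half-way up and half-way through its thickness: 28.5 mm from the centre point towards the back
- key_riser_back (a point): middle of the back wall of the flipped (key) riser, half-way up and half-way through its thickness: 28.5 mm from the centre point towards the back
- amber_bottle_base (a point): bystander: standing amber bottle with black cap, 48 mm across, 120 mm tall; point at the centre of its underside
- small_bottle_base (a point): bystander: small amber bottle with black cap, 32 mm across, 75 mm tall; point at the centre of its underside
- decanter_base (a point): bystander: glass decanter, 96 mm across, 118 mm tall; point at the centre of its underside
There are look-alikes about, which are no part of the job. Leave any purple, turquoise or white look-alike of the part that bears side_riser_mid alone.

How it is judged:
By the outcome, as a careful person would: the job done as asked, in the order asked, and still so for the second after the job is handed in, with the robot touching nothing.
It also fails if it takes over 64 s, if anything falls off the work surface, if the arm or the gripper's body presses on something with over 40 N, if the wrist force passes 120 N, or if a joint passes its speed limit or range.

## Working session

There is one attempt and no reset: what is moved stays moved. The work goes in short steps, Python scripts to look and compute and a tool call to move; the robot and the scene stay as the last step left them, time stands still between calls to the robot, and variables do not carry over. Pictures are saved under pics/ and viewed, at most 10 in all, crops included, and the job is handed in when it is done.

Besides the shell and the picture viewer there is one more tool, called after "Call:" as name(argument=value, ...) on one line, values as JSON. carry_out: Moves the arm, as the interface text tells. Shift numbers are shares of 0.4 m and turn numbers shares of 180 degrees, none past 1 either way. Its arguments: {"type":"object","properties":{"moves":{"type":"array"},"squeeze":{"type":"number"}},"required":["moves"]}

```bash
mkdir -p pics; python3 - <<'E'
from cell import arm, grab_frame
import cv2,numpy as np
s=arm.get_state();print(s['t'],s['tcp_pos'],s['ee_rot'],s['width'])
for n in('scene','side'):
    f=grab_frame(n);cv2.imwrite(f'pics/{n}0.png',f['image']);np.savez(f'{n}0.npz',**f)
    E=f['extrinsics'];print(n,f['fx'],f['cx'],f['cy'],-E[:3,:3].T@E[:3,3],E[:3,:3].round(2).tolist())
E
```

```text
0.0 [ 210.73576634 -640.54470661  256.41148475] [ 9.87402201e-01  1.58226573e-01 -1.26334231e-04 -1.10910259e-03] 87.87016258801235
scene 498.54747785793654 249.41093383756532 191.77770396391986 [1166.16365809  689.94589932 1268.832515  ] [[-0.8, 0.6, 0.01], [0.48, 0.66, -0.58], [-0.35, -0.46, -0.81]]
side 483.48728972439886 251.74355889156828 202.44978324506465 [ 599.15848206 1064.80551554 1032.23426566] [[-1.0, -0.04, -0.01], [-0.02, 0.68, -0.73], [0.03, -0.73, -0.68]]
```

View pics/scene0.png

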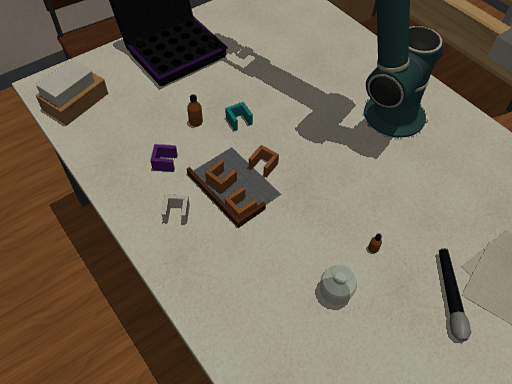

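View pics/side0.png

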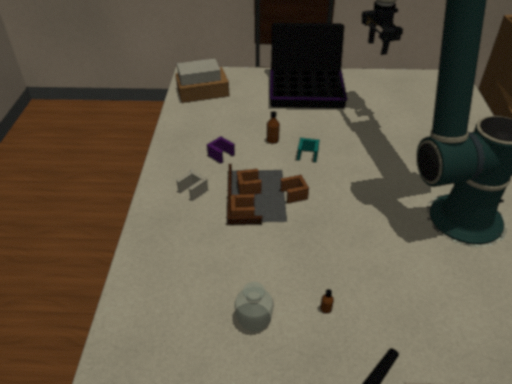

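The scene picture shows three brown channels: corner (240,204), side (221,177) and key (263,158). The purple (163,157), turquoise (238,115) and white (175,207) ones are look-alikes and stay put. Side riser = the brown one at (221,177), right of the corner one inside the fence. Next I'll measure coarsely and make a crop to confirm.

```bash
cat > h.py <<'E'
import numpy as np,cv2
def world(f,M=None):
    "per-pixel world points from depth; M = cam->world"
    if M is None: M=np.linalg.inv(f['extrinsics'])
    z=f['z_map'];v,u=np.indices(z.shape)
    P=np.stack([(u-f['cx'])/f['fx']*z,(v-f['cy'])/f['fy']*z,z],-1)
    return P@M[:3,:3].T+M[:3,3]
def brown(im):
    h=cv2.cvtColor(im,cv2.COLOR_BGR2HSV)
    return (h[...,0]<18)&(h[...,1]>110)&(h[...,2]>50)
E
python3 - <<'E'
from h import *
f=dict(np.load('scene0.npz'));W=world(f);b=brown(f['image'])
m=(b&(W[...,2]>42)&(W[...,2]<58)&(f['z_map']>0)).astype('uint8')
n,l,st,c=cv2.connectedComponentsWithStats(m)
for i in range(1,n):
    if st[i,4]>20:
        p=W[l==i];r=cv2.minAreaRect(p[:,:2].astype('float32'));print(c[i].round(),st[i,4],p.mean(0).round(),r)
cv2.imwrite('pics/crop0.png',cv2.resize(f['image'][95:240,140:300],None,fx=4,fy=4,interpolation=cv2.INTER_CUBIC))
E
```

```text
[ 75. 102.] 236 [ 890. -662.   50.] ((891.0416870117188, -662.9061279296875), (107.6040267944336, 226.92950439453125), 76.40779876708984)
[195. 116.] 29 [ 595. -366.   49.] ((595.9306640625, -365.9726257324219), (10.605000495910645, 31.70417022705078), 64.90971374511719)
[265. 155.] 196 [511. -90.  50.] ((515.33154296875, -88.80712890625), (72.91914367675781, 72.34705352783203), 16.983213424682617)
[219. 173.] 232 [ 668. -115.   50.] ((661.5381469726562, -117.77384185791016), (70.0205078125, 74.11399841308594), 11.757333755493164)
[239. 201.] 258 [681.   6.  49.] ((674.4526977539062, 4.674476623535156), (69.94696044921875, 74.40421295166016), 1.2607300281524658)
[376. 242.] 57 [451. 347.  50.] ((450.6254577636719, 345.3487854003906), (21.325796127319336, 28.212053298950195), 21.694026947021484)
```

View pics/crop0.png

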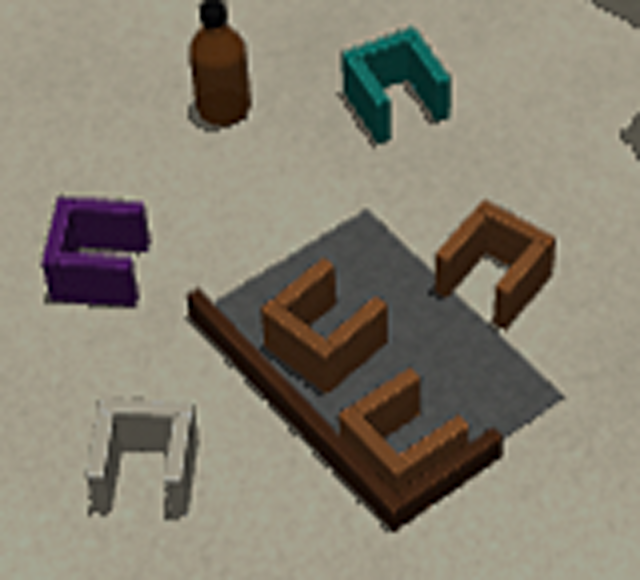

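Crop confirms: brown risers corner (240,204), side (221,177) and key (263,158) belong to the fence group; the coloured ones are decoys. I'm moving the wrist camera over the scene.

Call:
carry_out(moves=[{"dx":0.65,"dy":-0.53,"dz":-0.15,"wz":0.1},{"dx":0.65,"dy":-0.53,"dz":-0.15,"wz":0.1},{"dx":0.65,"dy":-0.53,"dz":-0.15,"wz":0.1},{"dx":0.65,"dy":-0.53,"dz":-0.15,"wz":0.1},{"dx":0.65,"dy":-0.53,"dz":-0.15,"wz":0.1},{"dx":0.65,"dy":-0.53,"dz":-0.15,"wz":0.1},{"dx":0.65,"dy":-0.53,"dz":-0.15,"wz":0.1},{"dx":0.65,"dy":-0.53,"dz":-0.15,"wz":0.1}])

```text
schema error: expected keys dx, dy, dz, wx, wy, wz, hand
```

Call:
carry_out(moves=[{"dx":0.65,"dy":-0.53,"dz":-0.15,"wx":0,"wy":0,"wz":0.1,"hand":1},{"dx":0.65,"dy":-0.53,"dz":-0.15,"wx":0,"wy":0,"wz":0.1,"hand":1},{"dx":0.65,"dy":-0.53,"dz":-0.15,"wx":0,"wy":0,"wz":0.1,"hand":1},{"dx":0.65,"dy":-0.53,"dz":-0.15,"wx":0,"wy":0,"wz":0.1,"hand":1},{"dx":0.65,"dy":-0.53,"dz":-0.15,"wx":0,"wy":0,"wz":0.1,"hand":1},{"dx":0.65,"dy":-0.53,"dz":-0.15,"wx":0,"wy":0,"wz":0.1,"hand":1},{"dx":0.65,"dy":-0.53,"dz":-0.15,"wx":0,"wy":0,"wz":0.1,"hand":1},{"dx":0.65,"dy":-0.53,"dz":-0.15,"wx":0,"wy":0,"wz":0.1,"hand":1}])

```text
t: 0.9
tcp_pos: [394.0, -355.0, 318.9]
ee_rot: [1.0, 0.004, 0.001, -0.0]
wrist_force: [-0.1, -0.9, 0.7]
width: 87.8
grip_force: 0.0
```

```bash
python3 - <<'E'
from cell import arm, grab_frame
s=arm.get_state();print(s['t'],s['tcp_pos'],s['ee_rot'],s['joint_pos']);f=grab_frame('wrist');print(f['T_tool_cam'].round(2).tolist(),f['fx'])
E
```

```text
0.9 [ 394.04536618 -355.04555691  318.87081721] [ 9.99989402e-01  4.44645153e-03  1.18836635e-03 -1.11215761e-04] [-0.78145979 -0.0456214   1.83315138  0.00188334  1.35254066  0.78003721]
[[-0.0, -0.97, -0.25, 65.59], [1.0, -0.0, 0.0, -0.35], [-0.0, -0.25, 0.97, -126.33], [0.0, 0.0, 0.0, 1.0]] 335.7913550302229
```

Call:
carry_out(moves=[{"dx":0.6,"dy":-0.7,"dz":0,"wx":0,"wy":0,"wz":0,"hand":1},{"dx":0.6,"dy":-0.7,"dz":0,"wx":0,"wy":0,"wz":0,"hand":1},{"dx":0.6,"dy":-0.7,"dz":0,"wx":0,"wy":0,"wz":0,"hand":1},{"dx":0.6,"dy":-0.7,"dz":0,"wx":0,"wy":0,"wz":0,"hand":1},{"dx":0.6,"dy":-0.7,"dz":0,"wx":0,"wy":0,"wz":0,"hand":1},{"dx":0.6,"dy":-0.7,"dz":0,"wx":0,"wy":0,"wz":0,"hand":1},{"dx":0.6,"dy":-0.7,"dz":0,"wx":0,"wy":0,"wz":0,"hand":1},{"dx":0.6,"dy":-0.7,"dz":0,"wx":0,"wy":0,"wz":0,"hand":1},{"dx":0.6,"dy":-0.7,"dz":0,"wx":0,"wy":0,"wz":0,"hand":1},{"dx":0.6,"dy":-0.7,"dz":0,"wx":0,"wy":0,"wz":0,"hand":1},{"dx":0.6,"dy":-0.7,"dz":0,"wx":0,"wy":0,"wz":0,"hand":1}])

```text
t: 2.05
tcp_pos: [629.7, -79.6, 317.4]
ee_rot: [1.0, 0.001, -0.001, 0.0]
wrist_force: [0.7, 0.4, 0.9]
width: 88.2
grip_force: 0.0
```

```bash
cat >> h.py <<'E'
from scipy.spatial.transform import Rotation as R
def snap(name):
    from cell import arm,grab_frame
    s=arm.get_state();f=grab_frame('wrist');cv2.imwrite(f'pics/{name}.png',f['image'])
    T=np.eye(4);T[:3,:3]=R.from_quat(s['ee_rot']).as_matrix();T[:3,3]=s['tcp_pos']
    f['M']=T@f['T_tool_cam'];np.savez(name+'.npz',**f);print('t',s['t'],s['tcp_pos'].round(1),'F',s['wrist_force'].round(1));return f
def report(f):
    W=world(f,f['M']);b=brown(f['image']);z=W[...,2]
    def comps(lo,hi,amin):
        m=(b&(z>lo)&(z<hi)&(f['z_map']>0)).astype('uint8')
        n,l,st,c=cv2.connectedComponentsWithStats(m)
        for i in range(1,n):
            if st[i,4]>amin:
                p=W[l==i];r=cv2.minAreaRect(p[:,:2].astype('float32'))
                a=(r[2]+45)%90-45
                print((lo,hi),'px',c[i].round(),st[i,4],'mean',p.mean(0).round(1),'rect',np.round(r[0],1),np.round(r[1],1),'ang',round(a,2))
    comps(44,56,100);comps(25,35,100)
E
python3 -c "
from h import *
report(snap('w1'))"
```

```text
t 2.05 [629.7 -79.6 317.4] F [0.7 0.4 0.9]
(44, 56) px [181. 121.] 1900 mean [682.3   4.1  49.2] rect [675.    3.7] [69.5 70.2] ang 3.02
(44, 56) px [287. 133.] 1801 mean [ 669.3 -118.2   49.3] rect [ 661.6 -119.2] [69.7 69.9] ang 11.04
(44, 56) px [489. 197.] 269 mean [ 594.1 -364.8   50.2] rect [ 593.8 -368.5] [18.9 45.6] ang -25.89
(44, 56) px [263. 258.] 1392 mean [511.7 -91.7  49.1] rect [517.  -89.6] [70.1 69.3] ang 18.7
(25, 35) px [235.  96.] 2759 mean [711.1 -56.   29.4] rect [675.4 -78.7] [105.4 260.1] ang 3.13
(25, 35) px [479. 192.] 189 mean [ 594.2 -364.7   30.1] rect [ 593.5 -367.3] [16.1 44.3] ang -21.41
(25, 35) px [256. 256.] 175 mean [506.6 -82.8  30. ] rect [509.9 -74.3] [78.  34.4] ang -34.35
```

View pics/w1.png

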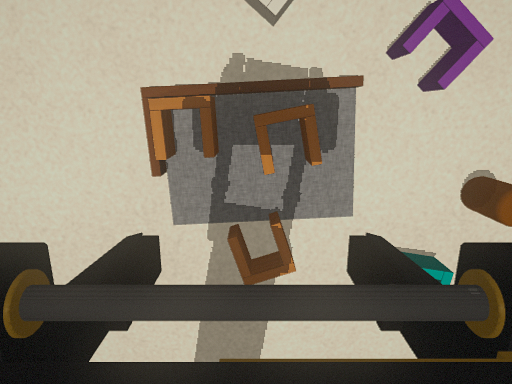

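Wrist view: corner riser (181,121), side riser (287,133), key riser (263,258). The fence is yawed about 3° and the sizes come out at 70 mm. Now I'm hovering over the side riser's right leg.

Call:
carry_out(moves=[{"dx":0.074,"dy":0.173,"dz":0.59,"wx":0,"wy":0,"wz":-0.061,"hand":-0.14},{"dx":0.074,"dy":0.173,"dz":0.59,"wx":0,"wy":0,"wz":-0.061,"hand":-0.14},{"dx":0.074,"dy":0.173,"dz":0.59,"wx":0,"wy":0,"wz":-0.061,"hand":-0.14},{"dx":0.074,"dy":0.173,"dz":0.59,"wx":0,"wy":0,"wz":-0.061,"hand":-0.14},{"dx":0.074,"dy":0.173,"dz":0.59,"wx":0,"wy":0,"wz":-0.061,"hand":-0.14},{"dx":0.074,"dy":0.173,"dz":0.59,"wx":0,"wy":0,"wz":-0.061,"hand":-0.14},{"dx":0.074,"dy":0.173,"dz":0.59,"wx":0,"wy":0,"wz":-0.061,"hand":-0.14},{"dx":0.074,"dy":0.173,"dz":0.59,"wx":0,"wy":0,"wz":-0.061,"hand":-0.14},{"dx":0.074,"dy":0.173,"dz":0.59,"wx":0,"wy":0,"wz":-0.061,"hand":-0.14},{"dx":0.074,"dy":0.173,"dz":0.59,"wx":0,"wy":0,"wz":-0.061,"hand":-0.14}])

```text
t: 3.1
tcp_pos: [662.1, -146.8, 84.9]
ee_rot: [0.995, 0.098, 0.002, 0.001]
wrist_force: [-0.7, 0.5, -0.1]
width: 38.0
grip_force: 0.0
```

```bash
cat >> h.py <<'E'
def to(p,yaw,s=None):
    "shift/turn shares to reach TCP p (world) at yaw (deg), tool straight down"
    from cell import arm
    s=arm.get_state();r=R.from_quat(s['ee_rot'])
    d=r.inv().apply(np.array(p)-s['tcp_pos'])/400
    w=(r.inv()*R.from_euler('z',yaw,degrees=True)*R.from_quat([1,0,0,0])).as_rotvec()/np.pi
    print('t',s['t'],'at',s['tcp_pos'].round(1),'yaw',R.from_matrix(r.as_matrix()@np.diag([1,-1,-1])).as_euler('zyx',degrees=True).round(2),'width',s['width'],'F',s['wrist_force'].round(1),'shift',d.round(4),'turn',w.round(4))
E
python3 -c "
from h import *
to([659.2,-148.7,25],11.04)"
```

```text
t 3.1 at [ 662.1 -146.8   84.9] yaw [11.22 -0.27 -0.07] width 37.961827175755644 F [-0.7  0.5 -0.1] shift [-0.0088  0.0029  0.1498] turn [ 0.0007 -0.0014  0.001 ]
```

Call:
carry_out(moves=[{"dx":-0.009,"dy":0.003,"dz":0.05,"wx":0,"wy":0,"wz":0,"hand":-0.14},{"dx":-0.009,"dy":0.003,"dz":0.1,"wx":0,"wy":0,"wz":0,"hand":-0.14},{"dx":-0.009,"dy":0.003,"dz":0.15,"wx":0,"wy":0,"wz":0,"hand":-0.14},{"dx":-0.009,"dy":0.003,"dz":0.15,"wx":0,"wy":0,"wz":0,"hand":-0.14},{"dx":-0.009,"dy":0.003,"dz":0.15,"wx":0,"wy":0,"wz":0,"hand":-0.9},{"dx":-0.009,"dy":0.003,"dz":0.15,"wx":0,"wy":0,"wz":0,"hand":-0.9},{"dx":-0.009,"dy":0.003,"dz":0.15,"wx":0,"wy":0,"wz":0,"hand":-0.9},{"dx":-0.009,"dy":0.003,"dz":0.15,"wx":0,"wy":0,"wz":0,"hand":-0.9},{"dx":-0.009,"dy":0.003,"dz":0.15,"wx":0,"wy":0,"wz":0,"hand":-0.9}], squeeze=12)

```text
t: 4.0
tcp_pos: [658.0, -148.8, 23.1]
ee_rot: [0.995, 0.097, 0.001, 0.0]
wrist_force: [-0.2, 0.6, 5.5]
width: 13.0
grip_force: 12.0
```

```bash
python3 -c "
from h import *
# final grip point: fence frame
o=np.array([710.5,42.3]);Q=R.from_euler('z',3.05,degrees=True).as_matrix()[:2,:2]
for own in ([-39,-112],[-39,-104],[-33,-104]):
    g=o+Q@(np.array(own)+[-8,-28.5]);print(own,g);to([*g,25],3.05)"
```

```text
[-39, -112] [ 671.04221669 -100.50172736]
t 4.0 at [ 658.  -148.8   23.1] yaw [11.18 -0.1  -0.02] width 13.012127474422403 F [-0.2  0.6  5.5] shift [ 0.0554 -0.1122 -0.0048] turn [ 0.0002 -0.0005  0.0452]
[-39, -104] [670.61655746 -92.5130595 ]
t 4.0 at [ 658.  -148.8   23.1] yaw [11.18 -0.1  -0.02] width 13.012127474422403 F [-0.2  0.6  5.5] shift [ 0.0583 -0.132  -0.0048] turn [ 0.0002 -0.0005  0.0452]
[-33, -104] [676.60805835 -92.19381507]
t 4.0 at [ 658.  -148.8   23.1] yaw [11.18 -0.1  -0.02] width 13.012127474422403 F [-0.2  0.6  5.5] shift [ 0.0731 -0.1299 -0.0048] turn [ 0.0002 -0.0005  0.0452]
```

Call:
carry_out(moves=[{"dx":0.01,"dy":-0.02,"dz":0,"wx":0,"wy":0,"wz":0.01,"hand":-0.9},{"dx":0.02,"dy":-0.04,"dz":0,"wx":0,"wy":0,"wz":0.02,"hand":-0.9},{"dx":0.03,"dy":-0.06,"dz":0,"wx":0,"wy":0,"wz":0.03,"hand":-0.9},{"dx":0.04,"dy":-0.08,"dz":0,"wx":0,"wy":0,"wz":0.04,"hand":-0.9},{"dx":0.05,"dy":-0.1,"dz":0,"wx":0,"wy":0,"wz":0.045,"hand":-0.9},{"dx":0.055,"dy":-0.112,"dz":0,"wx":0,"wy":0,"wz":0.045,"hand":-0.9},{"dx":0.055,"dy":-0.112,"dz":0,"wx":0,"wy":0,"wz":0.045,"hand":-0.9},{"dx":0.055,"dy":-0.112,"dz":0,"wx":0,"wy":0,"wz":0.045,"hand":-0.9}])

```text
t: 4.8
tcp_pos: [671.3, -100.4, 23.1]
ee_rot: [1.0, 0.027, 0.001, 0.0]
wrist_force: [0.2, 0.4, 5.2]
width: 13.4
grip_force: 12.0
```

```bash
python3 -c "
from h import *
f=snap('w2');report(f)
to([670.6,-92.5,23],3.05)
to([676.6,-92.2,23],3.05)"
```

```text
t 4.8 [ 671.3 -100.4   23.1] F [0.2 0.4 5.2]
(44, 56) px [168. 215.] 13822 mean [703.4 -71.5  49.2] rect [696.5 -70.1] [35.5 70.3] ang 3.03
(44, 56) px [ 25. 234.] 4866 mean [694.5 -25.8  48.6] rect [693.  -24.3] [37.2 15. ] ang 2.52
(44, 56) px [ 43. 339.] 1728 mean [655.6 -27.5  48.7] rect [654.3 -26.5] [14.2 19.9] ang -0.02
(44, 56) px [254. 339.] 1400 mean [ 660.  -100.6   49.3] rect [ 659.9 -100.6] [16.2 13. ] ang 2.38
(25, 35) px [255. 149.] 17220 mean [723.4 -97.6  29.3] rect [723.1 -97.9] [ 12.3 185.2] ang 2.98
(25, 35) px [176. 172.] 922 mean [713.9 -69.9  30.3] rect [713.8 -69.7] [ 1.1 68.8] ang 2.61
(25, 35) px [ 38. 173.] 389 mean [710.8 -20.   29.9] rect [710.8 -16.8] [26.6  1.9] ang -0.82
(25, 35) px [120. 232.] 209 mean [689.5 -48.5  30. ] rect [689.3 -48.3] [10.8  1.3] ang 2.45
t 4.85 at [ 671.3 -100.4   23.1] yaw [ 3.1  -0.14 -0.01] width 12.99104825514679 F [0.7 0.3 4.8] shift [-0.0006 -0.0199  0.0001] turn [ 0.0001 -0.0008  0.0003]
t 4.85 at [ 671.3 -100.4   23.1] yaw [ 3.1  -0.14 -0.01] width 12.99104825514679 F [0.7 0.3 4.8] shift [ 0.0144 -0.0198  0.0002] turn [ 0.0001 -0.0008  0.0003]
```

Call:
carry_out(moves=[{"dx":0,"dy":-0.005,"dz":0,"wx":0,"wy":0,"wz":0,"hand":-0.9},{"dx":0,"dy":-0.01,"dz":0,"wx":0,"wy":0,"wz":0,"hand":-0.9},{"dx":0,"dy":-0.01,"dz":0,"wx":0,"wy":0,"wz":0,"hand":-0.9}])

```text
t: 5.15
tcp_pos: [671.1, -97.2, 23.0]
ee_rot: [1.0, 0.027, 0.001, 0.001]
wrist_force: [1.4, -3.5, 5.8]
width: 12.6
grip_force: 12.0
```

Call:
carry_out(moves=[{"dx":0,"dy":-0.004,"dz":0,"wx":0,"wy":0,"wz":0,"hand":-0.9},{"dx":0,"dy":-0.004,"dz":0,"wx":0,"wy":0,"wz":0,"hand":-0.9}])

```text
t: 5.35
tcp_pos: [671.0, -95.8, 23.1]
ee_rot: [1.0, 0.027, 0.001, 0.001]
wrist_force: [0.4, -3.7, 5.2]
width: 12.7
grip_force: 12.0
```

Call:
carry_out(moves=[{"dx":0.004,"dy":-0.002,"dz":0,"wx":0,"wy":0,"wz":0,"hand":-0.9},{"dx":0.004,"dy":-0.002,"dz":0,"wx":0,"wy":0,"wz":0,"hand":-0.9}])

```text
t: 5.55
tcp_pos: [671.5, -95.3, 23.0]
ee_rot: [1.0, 0.027, 0.0, 0.001]
wrist_force: [-3.0, -4.0, 8.2]
width: 12.9
grip_force: 12.0
```

Call:
carry_out(moves=[{"dx":0.003,"dy":-0.004,"dz":0,"wx":0,"wy":0,"wz":0,"hand":-0.9},{"dx":0.003,"dy":-0.004,"dz":0,"wx":0,"wy":0,"wz":0,"hand":-0.9}])

```text
t: 5.75
tcp_pos: [672.5, -94.0, 23.0]
ee_rot: [1.0, 0.027, -0.0, 0.001]
wrist_force: [-3.6, -6.7, 8.6]
width: 12.9
grip_force: 12.0
```

Call:
carry_out(moves=[{"dx":0.003,"dy":-0.004,"dz":0,"wx":0,"wy":0,"wz":0,"hand":-0.9},{"dx":0.003,"dy":-0.004,"dz":0,"wx":0,"wy":0,"wz":0,"hand":-0.9}])

```text
t: 5.95
tcp_pos: [672.6, -94.0, 23.0]
ee_rot: [1.0, 0.027, -0.001, 0.002]
wrist_force: [-6.9, -11.8, 10.1]
width: 13.0
grip_force: 12.0
```

```bash
python3 -c "
from h import *
f=snap('w3');report(f)"
```

```text
t 5.95 [672.6 -94.   23. ] F [ -6.9 -11.8  10.1]
(44, 56) px [134. 219.] 18253 mean [702.8 -54.5  49.2] rect [697.4 -55.4] [35.1 87.5] ang 3.1
(44, 56) px [ 51. 339.] 1263 mean [657.9 -24.4  49.4] rect [657.8 -24.2] [16.8 12.6] ang 1.9
(44, 56) px [254. 339.] 1404 mean [661.4 -94.3  49.3] rect [661.4 -94.4] [16.7 13. ] ang 2.74
(25, 35) px [246. 155.] 18486 mean [722.5 -88.4  29.4] rect [722.1 -90.9] [ 13.6 188.1] ang 2.99
(25, 35) px [119. 232.] 196 mean [690.9 -42.1  30.2] rect [690.7 -42.1] [10.4  1.4] ang 2.3
```

View pics/w3.png

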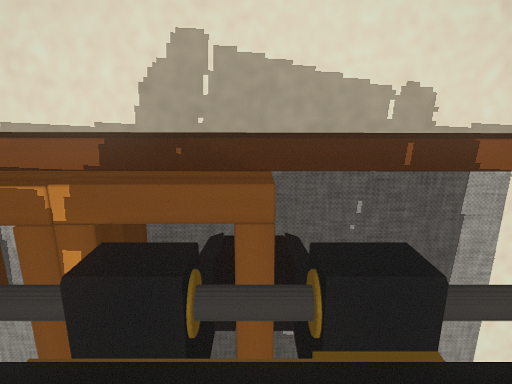

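Side riser is flush with the back bar and touching the corner riser (seam at px (50,200), bar at row 165), at 3.1° like the fence. Releasing and lifting clear.

Call:
carry_out(moves=[{"dx":0,"dy":0,"dz":0,"wx":0,"wy":0,"wz":0,"hand":-0.2},{"dx":0,"dy":0,"dz":0,"wx":0,"wy":0,"wz":0,"hand":-0.2},{"dx":0,"dy":0,"dz":0,"wx":0,"wy":0,"wz":0,"hand":-0.2},{"dx":0,"dy":0,"dz":-0.05,"wx":0,"wy":0,"wz":0,"hand":-0.2},{"dx":0,"dy":0,"dz":-0.12,"wx":0,"wy":0,"wz":0,"hand":-0.2},{"dx":0,"dy":0,"dz":-0.22,"wx":0,"wy":0,"wz":0,"hand":-0.2},{"dx":0,"dy":0,"dz":-0.22,"wx":0,"wy":0,"wz":0,"hand":0},{"dx":0,"dy":0,"dz":-0.22,"wx":0,"wy":0,"wz":0,"hand":1}])

```text
t: 6.8
tcp_pos: [674.6, -90.3, 111.0]
ee_rot: [1.0, 0.027, 0.001, 0.0]
wrist_force: [0.3, 0.2, 0.2]
width: 49.1
grip_force: 0.0
```

```bash
python3 -c "
from h import *
to([487.6,-99.5,105],18.7)"
```

```text
t 6.8 at [674.6 -90.3 111. ] yaw [ 3.12 -0.16 -0.01] width 49.05693585965269 F [0.3 0.2 0.2] shift [-0.468  -0.0024  0.0138] turn [ 0.0002 -0.0008 -0.0865]
```

Call:
carry_out(moves=[{"dx":-0.468,"dy":-0.002,"dz":0.013,"wx":0,"wy":0,"wz":-0.087,"hand":1},{"dx":-0.468,"dy":-0.002,"dz":0.013,"wx":0,"wy":0,"wz":-0.087,"hand":1},{"dx":-0.468,"dy":-0.002,"dz":0.013,"wx":0,"wy":0,"wz":-0.087,"hand":1},{"dx":-0.468,"dy":-0.002,"dz":0.013,"wx":0,"wy":0,"wz":-0.087,"hand":1},{"dx":-0.468,"dy":-0.002,"dz":0.013,"wx":0,"wy":0,"wz":-0.087,"hand":1},{"dx":-0.468,"dy":-0.002,"dz":0.013,"wx":0,"wy":0,"wz":-0.087,"hand":1},{"dx":-0.468,"dy":-0.002,"dz":0.013,"wx":0,"wy":0,"wz":-0.087,"hand":1},{"dx":-0.468,"dy":-0.002,"dz":0.013,"wx":0,"wy":0,"wz":-0.087,"hand":1}])

```text
t: 7.6
tcp_pos: [488.1, -100.0, 104.6]
ee_rot: [0.987, 0.163, 0.0, 0.0]
wrist_force: [0.5, 0.1, 0.6]
width: 88.3
grip_force: 0.0
```

```bash
python3 -c "
from h import *
f=snap('w4');report(f)
to([487.6,-99.5,24],18.7)"
```

```text
t 7.6 [ 488.1 -100.   104.6] F [0.5 0.1 0.6]
(44, 56) px [253. 184.] 7685 mean [512.1 -91.4  49.2] rect [516.5 -89.9] [69.3 69.9] ang 18.75
(25, 35) px [253. 182.] 663 mean [509.7 -92.   30. ] rect [522.2 -87.8] [57.1 44.6] ang 18.76
t 7.65 at [ 488.  -100.   104.6] yaw [18.77 -0.04 -0.  ] width 88.40859159857453 F [-0.1 -0.6  0.1] shift [-0.0008 -0.0015  0.2015] turn [ 0.0001 -0.0002  0.0004]
```

View pics/w4.png

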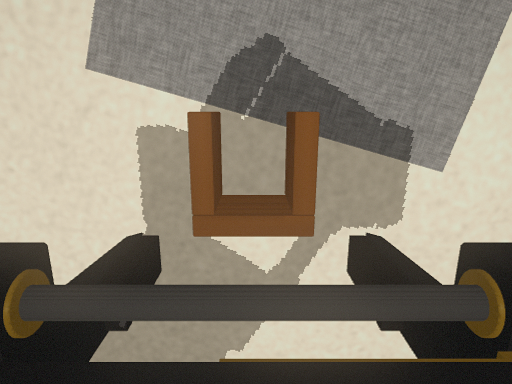

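Key riser sits centred and square between the open fingers (back wall at (253,225)). Descending to grip the ends of its back wall.

Call:
carry_out(moves=[{"dx":-0.001,"dy":-0.001,"dz":0.1,"wx":0,"wy":0,"wz":0,"hand":1},{"dx":-0.001,"dy":-0.001,"dz":0.17,"wx":0,"wy":0,"wz":0,"hand":1},{"dx":-0.001,"dy":-0.001,"dz":0.2,"wx":0,"wy":0,"wz":0,"hand":1},{"dx":-0.001,"dy":-0.001,"dz":0.2,"wx":0,"wy":0,"wz":0,"hand":1},{"dx":-0.001,"dy":-0.001,"dz":0.2,"wx":0,"wy":0,"wz":0,"hand":0.4},{"dx":-0.001,"dy":-0.001,"dz":0.2,"wx":0,"wy":0,"wz":0,"hand":0.4},{"dx":-0.001,"dy":-0.001,"dz":0.2,"wx":0,"wy":0,"wz":0,"hand":0.4},{"dx":-0.001,"dy":-0.001,"dz":0.2,"wx":0,"wy":0,"wz":0,"hand":0.4}], squeeze=15)

```text
t: 8.45
tcp_pos: [487.6, -100.1, 26.1]
ee_rot: [0.987, 0.163, 0.002, 0.001]
wrist_force: [-0.3, 1.5, 4.5]
width: 69.6
grip_force: 15.0
```

```bash
python3 -c "
from h import *
# seam from w3 : side right edge & top
f=dict(np.load('w3.npz'));W=world(f,f['M'])
m=brown(f['image'])&(abs(W[...,2]-49)<5)&(f['z_map']>0)
Q=R.from_euler('z',3.05,degrees=True).as_matrix()[:2,:2];o=np.array([710,42.3])
p=(W[m][:,:2]-o)@Q
print('own x max,y min',np.percentile(p[:,0],99.5),np.percentile(p[:,1],.5))
s=-70 if 0 else np.percentile(p[:,1],.3)+70
print('seam own y',s)
# key grip own x: key centre -31 ; home centre own x=-35-57+... = back faces
for x in (-190,-160,-100):
    g=o+Q@np.array([x-31.,s]);print(x,g);to([*g,24],3.05)
"
```

```text
own x max,y min -0.5088976158308699 -139.95692030659902
seam own y -70.06241438829525
-190 [493.04088956 -39.42200625]
t 8.45 at [ 487.6 -100.1   26.1] yaw [18.74 -0.19 -0.04] width 69.6359410982711 F [-0.3  1.5  4.5] shift [ 0.0615 -0.1392  0.0051] turn [ 0.0004 -0.001   0.0872]
-160 [522.99839404 -37.8257841 ]
t 8.45 at [ 487.6 -100.1   26.1] yaw [18.74 -0.19 -0.04] width 69.6359410982711 F [-0.3  1.5  4.5] shift [ 0.1337 -0.119   0.0053] turn [ 0.0004 -0.001   0.0872]
-100 [582.91340301 -34.63333981]
t 8.45 at [ 487.6 -100.1   26.1] yaw [18.74 -0.19 -0.04] width 69.6359410982711 F [-0.3  1.5  4.5] shift [ 0.2781 -0.0784  0.0058] turn [ 0.0004 -0.001   0.0872]
```

Call:
carry_out(moves=[{"dx":0.02,"dy":-0.01,"dz":0,"wx":0,"wy":0,"wz":0.01,"hand":0.4},{"dx":0.05,"dy":-0.025,"dz":0,"wx":0,"wy":0,"wz":0.03,"hand":0.4},{"dx":0.09,"dy":-0.045,"dz":0,"wx":0,"wy":0,"wz":0.05,"hand":0.4},{"dx":0.13,"dy":-0.065,"dz":0,"wx":0,"wy":0,"wz":0.07,"hand":0.4},{"dx":0.17,"dy":-0.085,"dz":0,"wx":0,"wy":0,"wz":0.087,"hand":0.4},{"dx":0.195,"dy":-0.095,"dz":0,"wx":0,"wy":0,"wz":0.087,"hand":0.4},{"dx":0.206,"dy":-0.099,"dz":0,"wx":0,"wy":0,"wz":0.087,"hand":0.4},{"dx":0.206,"dy":-0.099,"dz":0,"wx":0,"wy":0,"wz":0.087,"hand":0.4},{"dx":0.206,"dy":-0.099,"dz":0,"wx":0,"wy":0,"wz":0.087,"hand":0.4}])

```text
t: 9.35
tcp_pos: [552.4, -35.9, 26.1]
ee_rot: [1.0, 0.027, 0.001, 0.0]
wrist_force: [-1.4, -0.7, 6.4]
width: 70.1
grip_force: 15.0
```

```bash
python3 -c "
from h import *
f=snap('w5');report(f)
Q=R.from_euler('z',3.05,degrees=True).as_matrix()[:2,:2];o=np.array([710,42.3])
for x in (-105,-52):
    g=o+Q@np.array([x-31.,-70]);print(x,g);to([*g,26],3.05)
"
```

```text
t 9.35 [552.4 -35.9  26.1] F [-1.4 -0.7  6.4]
(44, 56) px [36. 11.] 1282 mean [641.2  30.3  48.5] rect [641.3  31.1] [ 6.5 13.8] ang 9.51
(44, 56) px [257.  11.] 2083 mean [644.6 -31.5  48.8] rect [645.  -31.7] [ 5.4 25.6] ang 4.32
(44, 56) px [480.  10.] 1152 mean [648.4 -93.8  48.4] rect [648.6 -94.8] [14.9  5.7] ang -1.79
(44, 56) px [253. 201.] 16008 mean [589.1 -33.5  49. ] rect [588.7 -33.5] [58.1 70.9] ang 3.03
(25, 35) px [46. 58.] 3782 mean [630.9  39.8  29.3] rect [632.8  37.1] [35.6 25.9] ang 1.86
(25, 35) px [435.  21.] 707 mean [649.7 -90.6  29.9] rect [648.8 -91.8] [16.   8.6] ang -37.51
(25, 35) px [258.  33.] 487 mean [642.8 -32.   30.3] rect [643. -32.] [ 1.4 25.2] ang 5.26
(25, 35) px [253. 218.] 2622 mean [577.3 -34.1  30.2] rect [588.8 -33.2] [57.8 45.5] ang 3.19
-105 [577.91716468 -34.83705086]
t 9.4 at [552.5 -35.9  26.1] yaw [ 3.14 -0.12 -0.03] width 69.8241494549528 F [-1.8 -0.5  5.6] shift [0.0637 0.0008 0.0003] turn [ 0.0002 -0.0007  0.0005]
-52 [630.84208927 -32.0170584 ]
t 9.4 at [552.5 -35.9  26.1] yaw [ 3.14 -0.12 -0.03] width 69.8241494549528 F [-1.8 -0.5  5.6] shift [0.1962 0.001  0.0006] turn [ 0.0002 -0.0007  0.0005]
```

View pics/w5.png

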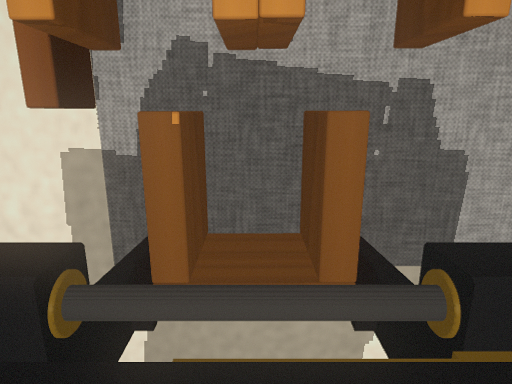

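Key is square, its mouth lined up with the seam (px (258,40), key centre 253). Sliding it in to about 8 mm short of home.

Call:
carry_out(moves=[{"dx":0.02,"dy":0,"dz":0,"wx":0,"wy":0,"wz":0,"hand":0.4},{"dx":0.045,"dy":0,"dz":0,"wx":0,"wy":0,"wz":0,"hand":0.4},{"dx":0.07,"dy":0,"dz":0,"wx":0,"wy":0,"wz":0,"hand":0.4},{"dx":0.095,"dy":0,"dz":0,"wx":0,"wy":0,"wz":0,"hand":0.4},{"dx":0.12,"dy":0,"dz":0,"wx":0,"wy":0,"wz":0,"hand":0.4},{"dx":0.145,"dy":0,"dz":0,"wx":0,"wy":0,"wz":0,"hand":0.4},{"dx":0.165,"dy":0,"dz":0,"wx":0,"wy":0,"wz":0,"hand":0.4},{"dx":0.18,"dy":0,"dz":0,"wx":0,"wy":0,"wz":0,"hand":0.4},{"dx":0.185,"dy":0,"dz":0,"wx":0,"wy":0,"wz":0,"hand":0.4},{"dx":0.185,"dy":0,"dz":0,"wx":0,"wy":0,"wz":0,"hand":0.4}])

```text
t: 10.4
tcp_pos: [624.2, -31.8, 25.6]
ee_rot: [1.0, 0.027, -0.001, -0.0]
wrist_force: [-4.8, 0.5, 7.9]
width: 69.9
grip_force: 15.0
```

```bash
python3 -c "
from h import *
f=snap('w6');report(f)"
```

```text
t 10.4 [624.2 -31.8  25.6] F [-4.8  0.5  7.9]
(44, 56) px [259. 113.] 55639 mean [688.1 -29.6  49.2] rect [678.  -30.2] [ 70.3 141.1] ang 3.69
(44, 56) px [254. 201.] 15513 mean [661.3 -29.5  49. ] rect [660.1 -29.4] [57.8 73. ] ang 3.11
(25, 35) px [256.  13.] 13155 mean [720.7 -26.9  29.4] rect [720.7 -30.4] [ 11.9 170.5] ang 1.93
(25, 35) px [408. 144.] 2362 mean [680.4 -83.9  30.2] rect [674.1 -66.7] [56.5 42.9] ang 3.01
(25, 35) px [107. 147.] 2243 mean [673.6  24.1  30.2] rect [669.2   6. ] [56.8 43.4] ang 3.38
(25, 35) px [253. 221.] 2674 mean [648.3 -30.   30.2] rect [660.  -29.5] [57.8 45.7] ang 3.1
```

Call:
carry_out(moves=[{"dx":-0.002,"dy":0,"dz":0,"wx":0,"wy":0,"wz":0,"hand":1},{"dx":-0.002,"dy":0,"dz":0,"wx":0,"wy":0,"wz":0,"hand":1},{"dx":-0.002,"dy":0,"dz":0,"wx":0,"wy":0,"wz":0,"hand":1},{"dx":-0.002,"dy":0,"dz":0,"wx":0,"wy":0,"wz":0,"hand":1},{"dx":-0.05,"dy":0,"dz":0,"wx":0,"wy":0,"wz":0,"hand":1},{"dx":-0.1,"dy":0,"dz":0,"wx":0,"wy":0,"wz":0,"hand":1},{"dx":-0.1,"dy":0,"dz":0,"wx":0,"wy":0,"wz":0,"hand":-0.5},{"dx":-0.1,"dy":0,"dz":0,"wx":0,"wy":0,"wz":0,"hand":-0.5},{"dx":-0.1,"dy":0,"dz":0,"wx":0,"wy":0,"wz":0,"hand":-0.5},{"dx":-0.1,"dy":0,"dz":0,"wx":0,"wy":0,"wz":0,"hand":-0.5},{"dx":-0.1,"dy":0,"dz":0,"wx":0,"wy":0,"wz":0,"hand":-0.5},{"dx":-0.1,"dy":0,"dz":0,"wx":0,"wy":0,"wz":0,"hand":-0.5}])

```text
t: 11.65
tcp_pos: [585.8, -33.9, 24.5]
ee_rot: [1.0, 0.027, 0.0, 0.0]
wrist_force: [0.7, -0.5, 0.3]
width: 42.5
grip_force: 0.0
```

```bash
python3 -c "
from h import *
f=snap('w7');report(f)
to([600,-32.5,26],3.05)"
```

```text
t 11.65 [585.8 -33.9  24.5] F [ 0.7 -0.5  0.3]
(44, 56) px [41. 69.] 7361 mean [659.1  31.2  48.9] rect [658.6  32.5] [39.2 14.6] ang 2.4
(44, 56) px [253. 126.] 25234 mean [645.9 -30.   49.1] rect [650.2 -30.1] [62.5 70.5] ang 2.79
(44, 56) px [258.  72.] 11153 mean [661.4 -30.7  49.3] rect [661.6 -30.8] [38.1 26.1] ang 3.4
(44, 56) px [476.  68.] 7257 mean [666.  -92.7  48.8] rect [666. -94.] [38.4 14.9] ang 4.21
(25, 35) px [88. 67.] 1851 mean [662.1  26.3  30.2] rect [661.6  26.4] [44.5  2.1] ang 2.87
(25, 35) px [253. 100.] 2288 mean [653.8 -29.8  30.2] rect [659.1 -29.4] [55.  45.3] ang 3.2
(25, 35) px [427.  65.] 1901 mean [668.6 -87.5  30.2] rect [668.1 -87.7] [43.3  2.1] ang 3.48
(25, 35) px [ 52. 157.] 1145 mean [631.   42.2  29. ] rect [628.2  43.2] [17.  12.6] ang 2.59
t 11.7 at [585.6 -33.9  24.5] yaw [ 3.09 -0.01 -0.  ] width 38.396936752646866 F [ 0.4 -0.6  0.1] shift [ 0.0361 -0.0015 -0.0038] turn [ 0.     -0.0001  0.0002]
```

View pics/w7.png

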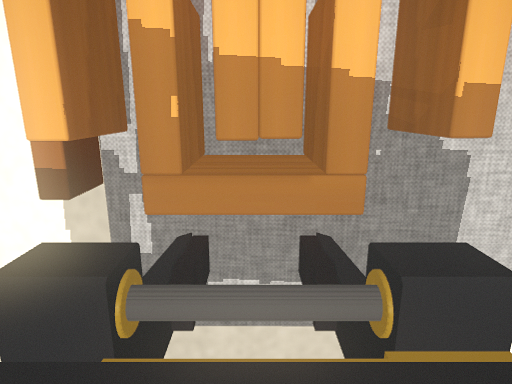

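Key is straddling the seam with legs inside both mouths, its back wall at (253,195), about 12 mm short of home. Pushing on its back with both fingertips.

Call:
carry_out(moves=[{"dx":0.02,"dy":0,"dz":0,"wx":0,"wy":0,"wz":0,"hand":-0.5},{"dx":0.04,"dy":0,"dz":0,"wx":0,"wy":0,"wz":0,"hand":-0.5},{"dx":0.05,"dy":0,"dz":0,"wx":0,"wy":0,"wz":0,"hand":-0.5},{"dx":0.06,"dy":0,"dz":0,"wx":0,"wy":0,"wz":0,"hand":-0.5},{"dx":0.07,"dy":0,"dz":0,"wx":0,"wy":0,"wz":0,"hand":-0.5},{"dx":0.08,"dy":0,"dz":0,"wx":0,"wy":0,"wz":0,"hand":-0.5},{"dx":0.08,"dy":0,"dz":0,"wx":0,"wy":0,"wz":0,"hand":-0.5}])

```text
t: 12.4
tcp_pos: [618.0, -32.1, 24.5]
ee_rot: [1.0, 0.027, 0.0, 0.0]
wrist_force: [0.9, -0.3, 0.1]
width: 21.8
grip_force: 0.0
```

Call:
carry_out(moves=[{"dx":0.006,"dy":0,"dz":0,"wx":0,"wy":0,"wz":0,"hand":-0.5},{"dx":0.006,"dy":0,"dz":0,"wx":0,"wy":0,"wz":0,"hand":-0.5}])

```text
t: 12.6
tcp_pos: [618.6, -32.1, 24.4]
ee_rot: [1.0, 0.027, -0.001, -0.0]
wrist_force: [-3.7, -0.6, 3.5]
width: 22.1
grip_force: 2.3
```

Call:
carry_out(moves=[{"dx":0.006,"dy":0,"dz":0,"wx":0,"wy":0,"wz":0,"hand":-0.5},{"dx":0.006,"dy":0,"dz":0,"wx":0,"wy":0,"wz":0,"hand":-0.5}])

```text
t: 12.8
tcp_pos: [619.4, -32.0, 24.2]
ee_rot: [1.0, 0.027, -0.003, -0.0]
wrist_force: [-9.5, -1.1, 7.6]
width: 22.1
grip_force: 4.8
```

```bash
python3 -c "
from h import *
f=snap('w8');report(f)"
```

```text
t 12.8 [619.4 -32.   24.2] F [-9.5 -1.1  7.6]
(44, 56) px [258. 116.] 84183 mean [681.9 -29.4  49.1] rect [672.  -30.3] [ 83.4 141. ] ang 3.33
(25, 35) px [259.   1.] 1521 mean [718.9 -27.9  29.3] rect [718.5 -28. ] [  2.5 164.1] ang 3.12
(25, 35) px [ 97. 135.] 2244 mean [672.8  26.5  30.2] rect [669.4  19.7] [57.2 16.4] ang 3.15
(25, 35) px [195. 148.] 1131 mean [669.8  -7.9  30.2] rect [670.7 -10.7] [57.7  9.3] ang 3.05
(25, 35) px [314. 147.] 1008 mean [672.8 -50.3  30.2] rect [672.8 -48.4] [57.7  6.3] ang 3.14
(25, 35) px [417. 134.] 2398 mean [679.3 -86.1  30.2] rect [674.8 -78.2] [56.8 19.9] ang 2.57
(25, 35) px [ 60. 250.] 418 mean [628.1  44.4  29.2] rect [628.9  45.2] [ 7.7 14.7] ang 39.75
```

View pics/w8.png

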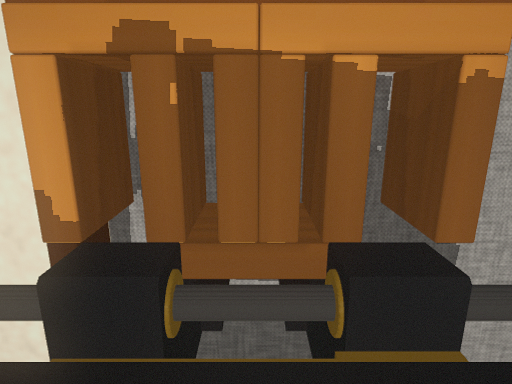

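Now the legs meet the backs (row 55), and the pack measures 83 × 141 mm, which is the expected 83 × 140. Backing off and rising for a final check.

Call:
carry_out(moves=[{"dx":-0.02,"dy":0,"dz":0,"wx":0,"wy":0,"wz":0,"hand":-0.5},{"dx":-0.08,"dy":0,"dz":0,"wx":0,"wy":0,"wz":0,"hand":-0.5},{"dx":-0.15,"dy":0,"dz":0,"wx":0,"wy":0,"wz":0,"hand":-0.5},{"dx":-0.15,"dy":0,"dz":-0.1,"wx":0,"wy":0,"wz":0,"hand":-0.5},{"dx":-0.1,"dy":0,"dz":-0.2,"wx":0,"wy":0,"wz":0,"hand":-0.5},{"dx":0,"dy":0,"dz":-0.4,"wx":0,"wy":0,"wz":0,"hand":-0.5},{"dx":0,"dy":0,"dz":-0.6,"wx":0,"wy":0,"wz":0,"hand":-0.5},{"dx":0,"dy":0,"dz":-0.6,"wx":0,"wy":0,"wz":0,"hand":-0.5},{"dx":0,"dy":0,"dz":-0.6,"wx":0,"wy":0,"wz":0,"hand":-0.5},{"dx":0,"dy":0,"dz":-0.6,"wx":0,"wy":0,"wz":0,"hand":-0.5},{"dx":0,"dy":0,"dz":-0.6,"wx":0,"wy":0,"wz":0,"hand":-0.5}])

```text
t: 13.95
tcp_pos: [621.2, -31.8, 262.8]
ee_rot: [1.0, 0.027, -0.001, -0.0]
wrist_force: [0.4, -0.8, -0.3]
width: 22.1
grip_force: 0.0
```

```bash
python3 -c "
from h import *
f=snap('w9');report(f)
cv2.imwrite('pics/w9c.png',cv2.resize(f['image'][30:280,100:400],None,fx=2.4,fy=2.4))"
```

```text
t 13.95 [621.2 -31.8 262.8] F [ 0.4 -0.8 -0.3]
(44, 56) px [255. 119.] 7490 mean [677.6 -29.5  49.3] rect [671.8 -30.1] [ 81.6 140.6] ang 3.08
(25, 35) px [286.  85.] 3495 mean [712.8 -59.   29.4] rect [675.6 -79.4] [104.4 261. ] ang 3.35
(25, 35) px [308. 118.] 113 mean [681.  -84.7  29.9] rect [678.9 -85.7] [59.9 20. ] ang 23.77
```

View pics/w9c.png

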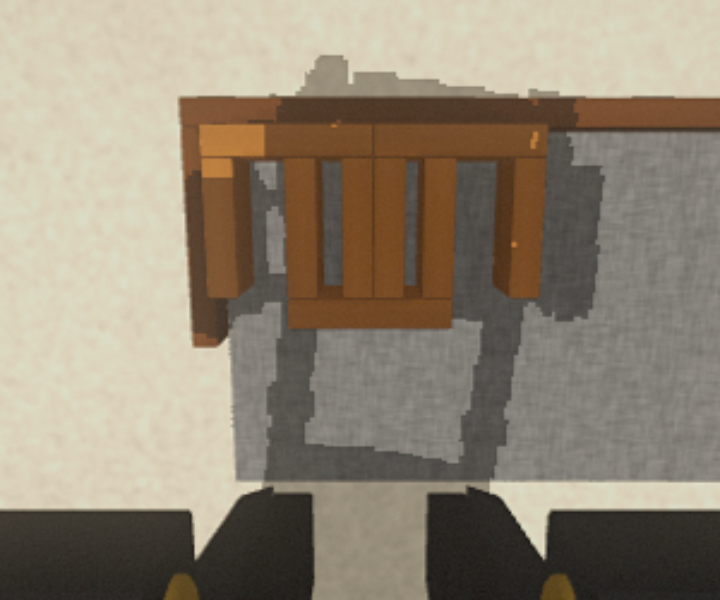

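The final crop shows all three risers nested and square. The seam at (373,225) is closed, the key legs meet the backs at row 158, and the pack sits in the corner. Handing in.

```bash
python3 -c "
from cell import arm
print(arm.sign_off())"
```

```text
the job is handed in; nothing more can be done
None
```

The job is handed in at about 14 s of the 64 s allowed: all three risers are nested fully home in the corner fence and square to it (pack about 83 × 141 mm), and I never moved the bottles, decanter or look-alikes.

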